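# Pin the hold-down bar of a gluing jig

## Task

Lock the swinging steel bar of the gluing jig across the wooden blank: take the long pin from the wooden rack, start it in the hole at the bar's free end, bring the bar round over the steel keeper, and feel for the keeper's hidden hole with the pin until it drops through both holes, then push it fully home so that its flange sits flat on the bar, and let go. The keeper has been clamped off its middle by an unknown amount, so search with a light touch and never let the pin bear on the jig with more than 40 N; leave the short pin in the rack.

Things in the scene. Friction and masses are not known exactly. Their poses are not given: they have to be found in the camera images.
- jig: The gluing jig, fixed to the bench: plywood base 140 x 340 x 12 mm (along its own x, y, z), origin at the centre of its underside on the bench, own z up. The bar's pivot post stands at (0, +130 mm). The dark steel keeper stands near (0, -90 mm). Between them lies a wooden blank, its top 41 mm above the bench.
- bar_pivot (a point): The bar's upright pivot axis, at the height of the top of the bar's end knuckle (65 mm above the bench).
- bar_eye (a point): Centre of the upper mouth of the hole in the knuckle at the bar's free end: a steel block 36 x 36 x 20 mm, top 65 mm, underside 45 mm above the bench (3 mm above the keeper); upright through hole 14 mm wide, mouth chamfered 1 mm. Moves on a circle of 220 mm radius about bar_pivot.
- bar (a joint): Swing angle of the bar, rad: 0 when it lies along the jig's y axis, its eye over keeper_mid; positive with the free end toward the jig's -x (robot side). Starts 0.2 to 0.5 open, turns with about 1 N at the eye and stays where it is left; stops at -0.12 and 0.7.
- pin_grip (a point): The long steel pin, upright in one of the two holes of the wooden rack (45 mm high). This point is on its axis in its grip tab, 14 mm thick along the pin's own y (grasp across y), 22 mm wide along x, 42 mm tall: 20 mm below the tab's top, 26 mm above the flange's top, 30 mm above its underside, 76 mm above the tip; 91 mm above the bench in the rack.
- pin_seat (a point): Centre of the underside of the long pin's flange (22 mm across, 4 mm thick). Below it the round shank is 12 mm thick and 46 mm long.
- pin_tip (a point): Centre of the long pin's lower end, 10 mm across, tapering out to 12 mm over 3 mm. In the rack it stands on the bottom of a hole 30 mm deep, 15 mm above the bench. Own z points up the pin.
- short_pin_top (a point): Top of the short pin in the rack's other hole, 70 mm from the long one; too short for this job. Its tab is 22 mm tall, its flange rests on the rack; its top is 71 mm above the bench.
- keeper_mid (a point): Middle of the slot, at the keeper's top, 42 mm above the bench; axes as the jig's. The keeper is a block 100 mm (x) by 38 mm (y) with one upright through hole, 14 mm wide, chamfered 1 mm. It is clamped anywhere from -15 to +15 mm along x from this point, new each time and not measured: the hole is off by that much in x, 0 in y. The bar's end hides it. Two low screw heads 36 mm either side are solid.

How it is judged:
By the outcome, as a careful person would: the job done as asked, in the order asked, and still so for the second after the job is handed in, with the robot touching nothing.
It also fails if it takes over 72 s, if anything falls off the work surface, if the arm or the gripper's body presses on something with over 40 N, if the wrist force passes 120 N, or if a joint passes its speed limit or range.

## Robot

A 6-joint arm with a two-finger parallel gripper is mounted at the origin on a cart in front of the work surface, level with it; the furniture and walls round the work are solid. World frame = base frame: x ahead of the robot, y to its left, z up, the work surface at z = 0. Lengths are in m, angles in rad, forces in N, time in s.
With the tool pointing down it reaches from about 0.325 to 0.75 m from the base axis. Payload 7.6 kg.
Tool frame: the origin (TCP) lies at the centre of the arm's flange, where the gripper is bolted on; the fingertips stand 173 mm ahead of it and the grasp point (between the pads) lies 155 mm ahead of it; z points along the fingers, y is the line along which they close (so a half turn about z gives the same grasp; the last joint's range is limited). The gripper opens to 85 mm and grips with 20 to 120 N. Pads are 22 mm wide; open, the fingers measure 114 mm over their backs; the gripper's body (76 mm by 85 mm) begins 54 mm behind the grasp point. The pads swing forward as they close: fully open they stand 13 mm farther back than shut.
Start: joints at [1.115, 0.052, 1.401, -0, 1.689, -0.07], TCP at [0.198, 0.486, 0.405] pointing down, gripper open.
Joint ranges: [-2.9, 2.9], [-0.91, 2.17], [0.12, 2.37], [-1.06, 4.2], [0.26, 2.73], [-2.93, 2.93]. Speed limits (rad/s): [2.57, 2.57, 3.01, 3.14, 3.14, 3.14].

## Interface

Orientations are given as a unit quaternion [x, y, z, w].
In Python, from cell import telemetry, optics, bot gives the robot as it stands. The module is installed in compiled form; this text tells all that it offers.
- The arm moves only by the tool step_arm, never from a script. Its argument "plan" is a list that holds one entry, the list of rows, each a list of 7 numbers: the turn, a rotation vector about the world's x, y, z in rad, then the shift along the world's x, y, z in mm, then the opening, from -1 (shut) to 1 (fully open). A call has 1 to 5 rows; each row shifts and turns the commanded pose from where the row before left it; what a row does not reach is not made up. A row lasts 1/10 s, in which the tool goes at most 50 mm and 8.59 degrees, less where a joint would pass 70% of its speed; a pose out of reach is approached as far as the arm can. A call is refused whole if a number of a shift passes 50 or a number of a turn 0.15, either way. A call with a gripper value outside its range is refused whole. The fingers move at their own pace and stop on an object; "force" is the grip in N (left out, the last holds). Time passes only in rows, so rows that do not move let the fingers close. It gives the time, the measured TCP pose, the force, the opening and the grip force at its end, in the units of the state.
- telemetry.get_state(): the state, without advancing time (a new reading comes with each control period).
- optics.camera(name): name is "side" or "top" or "wrist"; returns the picture (400x640x3 uint8, red, green, blue); there is no depth.
- optics.get_calibration(name): a dict with "camera_matrix" (3x3 intrinsics, pixels), "T" (4x4, takes a point from camera to world coordinates). Camera axes: x right, y down, z forward; pixel columns grow to the right and rows downward; lengths in m; the calibration is good to about 2 mm. A picture is of the moment at which its call begins: read the wrist's pose just before it. get_calibration takes no time and is no camera call; for the wrist camera it gives the pose at the moment of the call.
- bot.sign_off(): hands the job in; it is judged then, once.
The state is a dict: "t": time; "qpos": joint angles; "qvel": joint speeds; "effort": joint torques, N m; "eef_pos": TCP position; "eef_rot": TCP orientation; "force": force on the tool from outside, world axes, zero at the start; "moment": the same for the moment, N m; "finger_gap": opening from 0.0 (shut) to 1.0 (fully open); "finger_force": force on a finger pad.
Only numpy, scipy, OpenCV 4.12 (cv2) and the standard library are available. Lean on these libraries where they do the work, as an engineer would, in place of code of your own. Each camera call takes 0.05 s, during which the arm holds its last target. There are 200 camera calls.

## Working session

There is one attempt and no reset: what is moved stays moved. The work goes in short steps, Python scripts to look and compute and a tool call to move; the robot and the scene stay as the last step left them, time stands still between calls to the robot, and variables do not carry over. Pictures are saved under pics/ and viewed, at most 10 in all, crops included, and the job is handed in when it is done.

Besides the shell and the picture viewer there is one more tool, called as name(argument=value, ...), one argument or row to a line, values as JSON. step_arm: Moves the arm, as the interface text tells. Its arguments: {"type":"object","properties":{"plan":{"type":"array","items":{"type":"array","items":{"type":"array","items":{"type":"number"}}}},"force":{"type":"number"}},"required":["plan"]}

```bash
mkdir -p pics; cat > h.py <<'E'
import numpy as np, cv2
from cell import telemetry, optics, bot
def snap(n,f,crop=None,s=1):
    im=cv2.cvtColor(optics.camera(n),cv2.COLOR_RGB2BGR)
    if crop: im=im[crop[1]:crop[3],crop[0]:crop[2]]
    cv2.imwrite('pics/'+f,cv2.resize(im,None,fx=s,fy=s,interpolation=cv2.INTER_CUBIC))
def at(c,u,v,z):
    K=np.array(c['camera_matrix']);T=np.array(c['T'])
    d=T[:3,:3]@np.linalg.solve(K,[u,v,1.]);o=T[:3,3]
    return o+d*(z-o[2])/d[2]
def proj(c,p):
    T=np.linalg.inv(np.array(c['T']));q=np.array(c['camera_matrix'])@(T[:3,:3]@p+T[:3,3]);return q[:2]/q[2]
E
python3 - <<'E'
from h import *
np.set_printoptions(precision=4,suppress=True)
print(telemetry.get_state())
snap('top','top1.png',None,1.25);snap('side','side1.png',None,1.25)
for n in('top','side','wrist'):print(n,optics.get_calibration(n))
E
```

```text
{'t': 0.0, 'qpos': array([ 1.1147,  0.0528,  1.4018, -0.    ,  1.6886, -0.0703]), 'qvel': array([ 0.0011,  0.0009, -0.0002,  0.0013, -0.0002, -0.0016]), 'effort': array([  0.0005, -38.1653, -36.0198,  -0.    ,   0.0059,  -0.    ]), 'eef_pos': array([0.1975, 0.4864, 0.4039]), 'eef_rot': array([ 0.1917,  0.9815, -0.0008, -0.0002]), 'force': array([ 0.5283,  0.1438, -0.202 ]), 'moment': array([ 0.0345, -0.0034,  0.011 ]), 'finger_force': 0.0, 'finger_gap': 0.9990295844112567}
top {'camera_matrix': array([[501.3128,   0.    , 320.3119],
       [  0.    , 501.3128, 193.1515],
       [  0.    ,   0.    ,   1.    ]]), 'T': array([[-0.0245, -0.9915,  0.1277,  0.405 ],
       [-0.9997,  0.024 , -0.0055, -0.0245],
       [ 0.0024, -0.1278, -0.9918,  1.1762],
       [ 0.    ,  0.    ,  0.    ,  1.    ]])}
side {'camera_matrix': array([[428.7953,   0.    , 325.1346],
       [  0.    , 428.7953, 194.1875],
       [  0.    ,   0.    ,   1.    ]]), 'T': array([[ 0.9598, -0.2031,  0.1937,  0.385 ],
       [-0.2804, -0.7242,  0.63  , -0.5643],
       [ 0.0123, -0.659 , -0.7521,  0.7117],
       [ 0.    ,  0.    ,  0.    ,  1.    ]])}
wrist {'camera_matrix': array([[290.9922,   0.    , 319.3369],
       [  0.    , 290.9922, 200.2381],
       [  0.    ,   0.    ,   1.    ]]), 'T': array([[ 0.375 ,  0.8941,  0.2447,  0.1351],
       [ 0.927 , -0.3614, -0.0999,  0.5123],
       [-0.0009,  0.2643, -0.9644,  0.373 ],
       [ 0.    ,  0.    ,  0.    ,  1.    ]])}
```

View pics/top1.png

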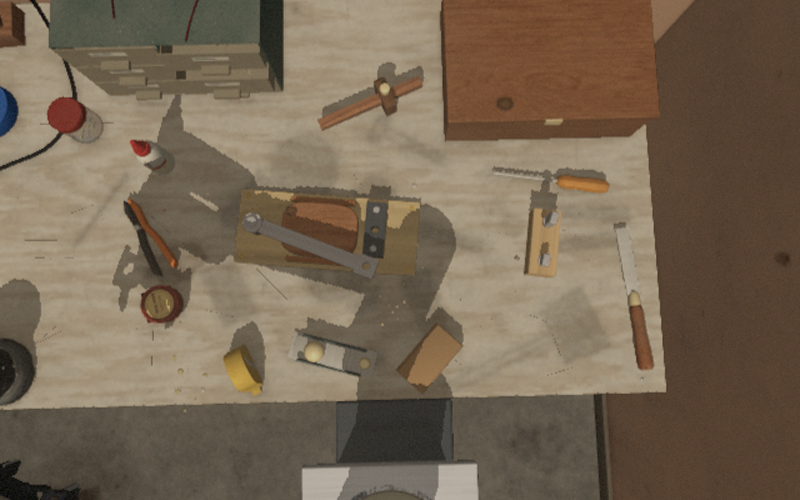

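View pics/side1.png

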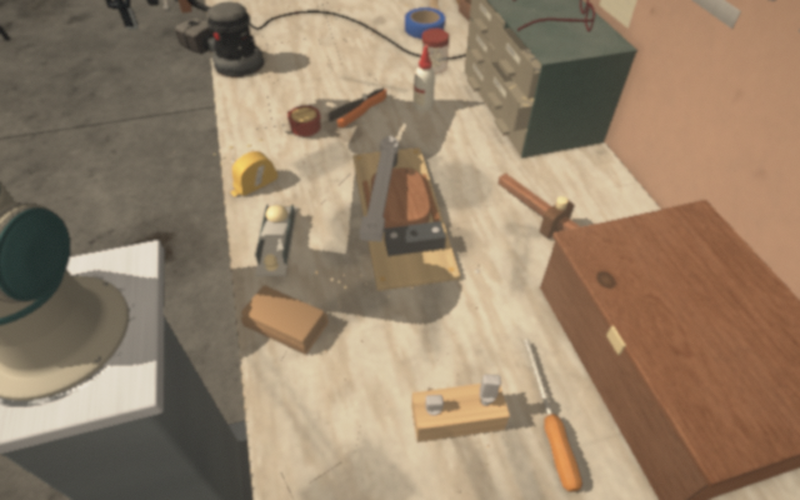

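The top view shows the jig around (330,232) with the pivot at (252,224) and bar eye near (366,266). The rack is at (543,242). The side view shows the tall long pin at (489,388) and the short pin at (434,403). The long pin is the one farther from the robot.

```bash
python3 - <<'E'
from h import *
im=cv2.cvtColor(optics.camera('top'),cv2.COLOR_RGB2BGR)
a=cv2.resize(im[140:230,180:345],(792,432),interpolation=cv2.INTER_CUBIC)
cv2.imwrite('pics/a.png',a)
b=cv2.resize(im[155:230,410:460],(400,600),interpolation=cv2.INTER_CUBIC)
s=cv2.cvtColor(optics.camera('side'),cv2.COLOR_RGB2BGR)
c=cv2.resize(s[290:360,320:420],(400,280),interpolation=cv2.INTER_CUBIC)
d=np.zeros((600,800,3),np.uint8);d[:,:400]=b;d[:280,400:]=c;cv2.imwrite('pics/b.png',d)
E
```

```text
(no output)
```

View pics/a.png

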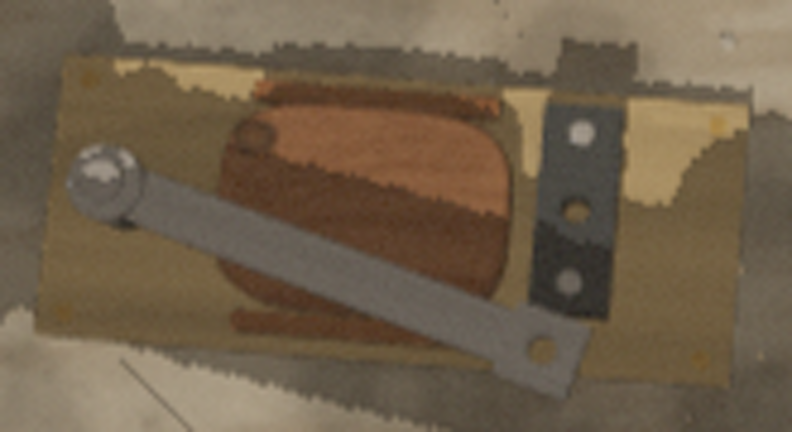

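View pics/b.png

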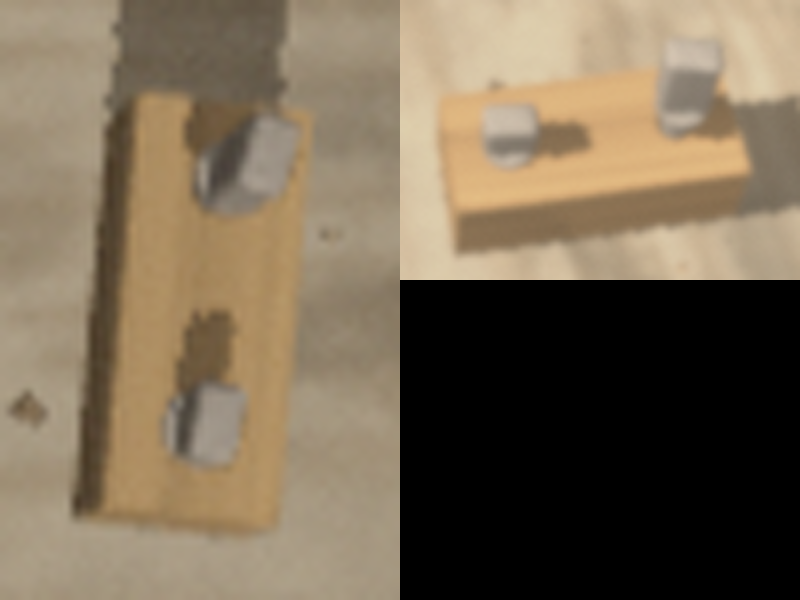

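Crop a: pivot cap at (103,178), eye hole at (543,349), keeper hole visible at (576,211), screws at (582,132) and (569,283). Crop b: the long pin's tab top is centred near (270,155) and its flange near (232,185). The short pin's top is at (218,425).

```bash
python3 - <<'E'
from h import *
np.set_printoptions(precision=4,suppress=True)
c=optics.get_calibration('top');s=optics.get_calibration('side')
A=lambda u,v,z:at(c,(u+.5)/4.8-.5+180,(v+.5)/4.8-.5+140,z)
B=lambda u,v,z:at(c,(u+.5)/8-.5+410,(v+.5)/8-.5+155,z)
S=lambda u,v,z:at(s,(u+.5)/4-.5+320,(v+.5)/4-.5+290,z)
piv=A(103,178,.068);eye=A(543,349,.065);hole=A(576,211,.042);s1=A(582,132,.043);s2=A(569,283,.043)
print('piv',piv,'eye',eye,np.linalg.norm((eye-piv)[:2]),'hole',hole,'screws',s1,s2,(s1+s2)/2)
# jig base corners z=.012
C=[A(64,57,.012),A(750,92,.012),A(728,384,.012),A(36,332,.012)]
m=sum(C)/4;print('jig',C,m)
yd=(C[0]+C[3]-C[1]-C[2]);yaw=np.arctan2(-yd[0],yd[1]);print('yaw',yaw)
R=np.array([[np.cos(yaw),-np.sin(yaw)],[np.sin(yaw),np.cos(yaw)]])
print('piv pred',m[:2]+R@[0,.13],'keeper mid',m[:2]+R@[0,-.09],'hole jigframe',R.T@(hole[:2]-m[:2]), 'eye jig',R.T@(eye-m)[:2])
print('pin',B(270,155,.111),'short',B(218,425,.071),'side pin',S(692,47,.111),S(510,110,.071))
print('tabdir',B(258,115,.111)-B(243,185,.111),B(298,122,.111)-B(258,115,.111))
print('rack',[B(*p,.045) for p in((135,92),(313,112),(275,525),(105,515))])
E
```

```text
piv [0.5912 0.2351 0.068 ] eye [0.5066 0.0317 0.065 ] 0.2203459875803268 hole [0.5743 0.016  0.042 ] screws [0.6122 0.0124 0.043 ] [0.5397 0.02   0.043 ] [0.5759 0.0162 0.043 ]
jig [array([0.6615, 0.2678, 0.012 ]), array([ 0.6359, -0.0697,  0.012 ]), array([ 0.4922, -0.0549,  0.012 ]), array([0.5257, 0.2803, 0.012 ])] [0.5788 0.1059 0.012 ]
yaw -0.08759642730152031
piv pred [0.5902 0.2354] keeper mid [0.571  0.0162] hole jigframe [ 0.0033 -0.0899] eye jig [-0.0655 -0.0802]
pin [ 0.5775 -0.2963  0.111 ] short [ 0.5086 -0.2879  0.071 ] side pin [ 0.726  -0.3407  0.111 ] [ 0.6641 -0.3301  0.071 ]
tabdir [ 0.019  -0.0051  0.    ] [-0.0022 -0.0107  0.    ]
rack [array([ 0.6073, -0.2755,  0.045 ]), array([ 0.6003, -0.3262,  0.045 ]), array([ 0.4823, -0.3087,  0.045 ]), array([ 0.4863, -0.2608,  0.045 ])]
```

step_arm(
  plan=[
    [[0, 0, 0.03, 21, -43, 0, 1], [0, 0, 0.03, 21, -43, 0, 1], [0, 0, 0.03, 21, -43, 0, 1], [0, 0, 0.03, 21, -43, 0, 1], [0, 0, 0.03, 21, -43, 0, 1]],
  ],
  force=60,
)

```text
t: 0.7
eef_pos: [0.3028, 0.2697, 0.4046]
eef_rot: [0.117, 0.993, 0.0, 0.0]
force: [1.4, 0.1, 0.1]
finger_gap: 1.002
finger_force: 0.0
```

step_arm(
  plan=[
    [[0, 0, 0, 21, -43, 0, 1], [0, 0, 0, 21, -43, 0, 1], [0, 0, 0, 21, -43, 0, 1], [0, 0, 0, 21, -43, 0, 1], [0, 0, 0, 21, -43, 0, 1]],
  ],
)

```text
t: 1.2
eef_pos: [0.4078, 0.0544, 0.4048]
eef_rot: [0.118, 0.993, 0.0, 0.0]
force: [0.9, 1.0, -0.3]
finger_gap: 1.001
finger_force: 0.0
```

step_arm(
  plan=[
    [[0, 0, 0, 21, -43, 0, 1], [0, 0, 0, 21, -43, 0, 1], [0, 0, 0, 21, -43, 0, 1], [0, 0, 0, 21, -43, 0, 1], [0, 0, 0, 21, -43, 0, 1]],
  ],
)

```text
t: 1.7
eef_pos: [0.513, -0.1606, 0.4045]
eef_rot: [0.118, 0.993, 0.0, -0.0]
force: [0.5, 0.7, 0.3]
finger_gap: 1.001
finger_force: 0.0
```

step_arm(
  plan=[
    [[0, 0, 0, 21, -43, -20, 1], [0, 0, 0, 21, -43, -20, 1], [0, 0, 0, 21, -43, -10, 1], [0, 0, 0, 0, 0, 0, 1], [0, 0, 0, 0, 0, 0, 1]],
  ],
)

```text
t: 2.2
eef_pos: [0.5742, -0.2853, 0.3542]
eef_rot: [0.118, 0.993, 0.001, -0.001]
force: [-0.1, 0.6, 0.4]
finger_gap: 1.004
finger_force: 0.0
```

```bash
python3 - <<'E'
from h import *
np.set_printoptions(precision=4,suppress=True)
print(telemetry.get_state())
c=optics.get_calibration('wrist');np.save('w1.npy',c,allow_pickle=True)
snap('wrist','w1.png',None,1.25)
print(proj(c,np.array([.5775,-.2963,.111]))*1.25)
E
```

```text
{'t': 2.2, 'qpos': array([-0.5188,  0.4012,  1.0973,  0.0003,  1.6464, -1.8525]), 'qvel': array([ 0.0312, -0.08  ,  0.0118,  0.0029,  0.0002,  0.0027]), 'effort': array([ -1.5219, -48.4793, -35.231 ,  -0.1152,  -0.0768,  -0.0468]), 'eef_pos': array([ 0.5742, -0.2853,  0.3542]), 'eef_rot': array([ 0.1183,  0.993 ,  0.0008, -0.0015]), 'force': array([-0.1436,  0.5622,  0.3508]), 'moment': array([ 0.0224, -0.0642, -0.0132]), 'finger_force': 0.0, 'finger_gap': 1.00357947046482}
[381.0973 275.1132]
```

View pics/w1.png

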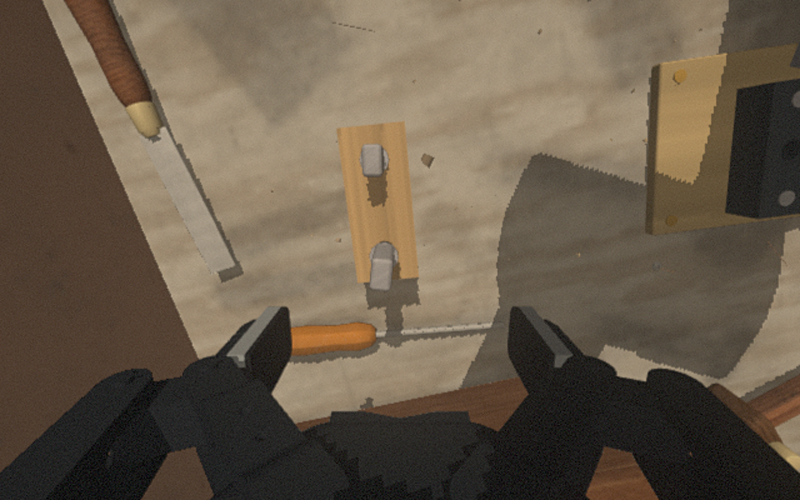

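Wrist view: the long pin is at about (382,265), tab leaning down the image, and the short pin is at (372,160). I'll enlarge it.

```bash
python3 - <<'E'
import cv2
im=cv2.imread('pics/w1.png');cv2.imwrite('pics/w1c.png',cv2.resize(im[225:305,340:430],(675,600),interpolation=cv2.INTER_CUBIC))
E
```

```text
(no output)
```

View pics/w1c.png

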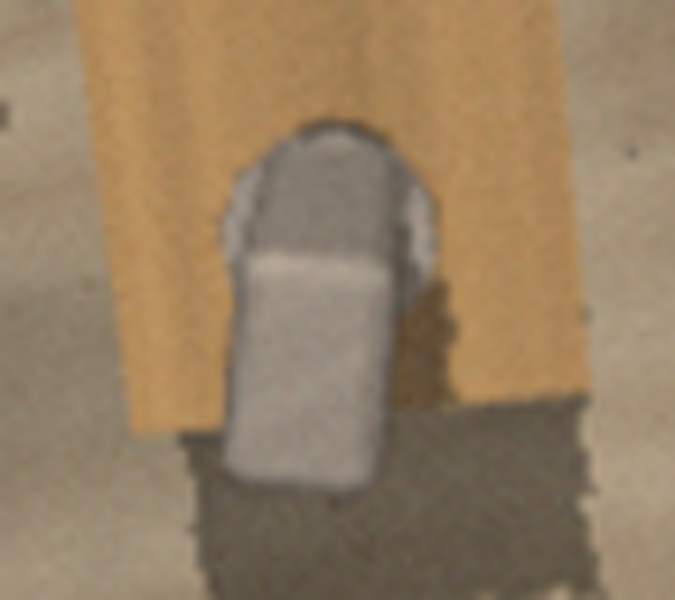

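The tab's top face has corners (245,258), (390,266), (376,487), (226,475). The flange circle is centred near (330,228).

```bash
python3 - <<'E'
from h import *
np.set_printoptions(precision=4,suppress=True)
c=np.load('w1.npy',allow_pickle=True).item()
W=lambda u,v,z:at(c,(u/7.5+340)/1.25,(v/7.5+225)/1.25,z)
P=[W(*p,.111) for p in((245,258),(390,266),(376,487),(226,475))]
print(P,sum(P)/4,'flange',W(330,228,.065))
d=P[0]+P[1]-P[2]-P[3];print(d/2,np.arctan2(-d[1],-d[0]));e=(P[1]+P[2]-P[0]-P[3])/2;print(e,np.arctan2(-e[0],e[1]))
s=telemetry.get_state();print(s['eef_pos'])
E
```

```text
[array([ 0.5665, -0.2988,  0.111 ]), array([ 0.5699, -0.2875,  0.111 ]), array([ 0.5883, -0.2932,  0.111 ]), array([ 0.5843, -0.3051,  0.111 ])] [ 0.5773 -0.2962  0.111 ] flange [ 0.578  -0.2964  0.065 ]
[-0.0181  0.006   0.    ] -0.3197056065223779
[0.0037 0.0116 0.    ] -0.3081197735055101
[ 0.574  -0.2843  0.3561]
```

step_arm(
  plan=[
    [[0, 0, -0.04, 2, -6, 0, 1], [0, 0, -0.035, 1.5, -6, 0, 1], [0, 0, 0, 0, 0, -20, 1], [0, 0, 0, 0, 0, -20, 1], [0, 0, 0, 0, 0, 0, 1]],
  ],
)

```text
t: 2.75
eef_pos: [0.577, -0.2955, 0.3141]
eef_rot: [0.155, 0.988, 0.001, -0.002]
force: [-0.9, 0.8, -0.6]
finger_gap: 1.003
finger_force: 0.0
```

step_arm(
  plan=[
    [[0, 0, 0, 0, 0, 0, 1], [0, 0, 0, 0, 0, 0, 1]],
  ],
)

```text
t: 2.95
eef_pos: [0.5777, -0.2962, 0.3185]
eef_rot: [0.155, 0.988, -0.001, 0.002]
force: [-0.3, -1.4, 1.0]
finger_gap: 0.998
finger_force: 0.0
```

step_arm(
  plan=[
    [[0, 0, 0, 0, 0, -25, 1], [0, 0, 0, 0, 0, -25, 1], [0, 0, 0, 0, 0, -20, 1], [0, 0, 0, 0, 0, 0, 1], [0, 0, 0, 0, 0, 0, 1]],
  ],
)

```text
t: 3.45
eef_pos: [0.5778, -0.2966, 0.2477]
eef_rot: [0.155, 0.988, -0.0, 0.001]
force: [0.2, -0.5, 0.5]
finger_gap: 1.002
finger_force: 0.0
```

step_arm(
  plan=[
    [[0, 0, 0, 0, 0, 0, -1], [0, 0, 0, 0, 0, 0, -1], [0, 0, 0, 0, 0, 0, -1], [0, 0, 0, 0, 0, 0, -1], [0, 0, 0, 0, 0, 0, -1]],
  ],
  force=60,
)

```text
t: 3.95
eef_pos: [0.5776, -0.2965, 0.2465]
eef_rot: [0.155, 0.988, 0.0, 0.0]
force: [0.7, 3.7, 5.1]
finger_gap: 0.156
finger_force: 60.0
```

step_arm(
  plan=[
    [[0, 0, 0, 0, 0, 0, -1], [0, 0, 0, 0, 0, 0, -1], [0, 0, 0, 0, 0, 0, -1], [0, 0, 0, 0, 0, 0, -1], [0, 0, 0, 0, 0, 0, -1]],
  ],
)

```text
t: 4.45
eef_pos: [0.5776, -0.2965, 0.2465]
eef_rot: [0.155, 0.988, 0.0, 0.0]
force: [-0.2, 1.6, 3.6]
finger_gap: 0.151
finger_force: 58.7
```

step_arm(
  plan=[
    [[0, 0, 0, 0, 0, 10, -1], [0, 0, 0, 0, 0, 20, -1], [0, 0, 0, 0, 0, 25, -1], [0, 0, 0, 0, 0, 25, -1], [0, 0, 0, 0, 0, 10, -1]],
  ],
  force=80,
)

```text
t: 4.95
eef_pos: [0.5776, -0.2966, 0.3394]
eef_rot: [0.155, 0.988, -0.001, 0.002]
force: [0.5, -0.7, -1.3]
finger_gap: 0.15
finger_force: 78.4
```

step_arm(
  plan=[
    [[0, 0, 0, -5, 25, 0, -1], [0, 0, 0, -6, 45, 0, -1], [0, 0, 0, -6, 48, 0, -1], [0, 0, 0, -6, 48, 0, -1], [0, 0, 0, -5, 45, 0, -1]],
  ],
)

```text
t: 5.45
eef_pos: [0.5488, -0.0836, 0.3353]
eef_rot: [0.155, 0.988, 0.0, -0.001]
force: [1.5, -0.2, -0.3]
finger_gap: 0.15
finger_force: 78.4
```

step_arm(
  plan=[
    [[0, 0, 0, 0, 30, 0, -1], [0, 0, 0, 0, 0, 0, -1], [0, 0, 0, 0, 0, 0, -1], [0, 0, 0, 0, 0, 0, -1]],
  ],
)

```text
t: 5.85
eef_pos: [0.5495, -0.0563, 0.3357]
eef_rot: [0.155, 0.988, -0.0, -0.0]
force: [-0.2, -0.2, -1.8]
finger_gap: 0.152
finger_force: 78.5
```

```bash
python3 - <<'E'
from h import *
np.set_printoptions(precision=4,suppress=True)
print(telemetry.get_state())
c=optics.get_calibration('wrist');np.save('w2.npy',c,allow_pickle=True)
snap('wrist','w2.png',None,1.25)
print(proj(c,np.array([.5066,.0317,.065]))*1.25,proj(c,np.array([.575,.016,.042]))*1.25,proj(c,np.array([.5907,.2352,.068]))*1.25)
E
```

```text
{'t': 5.85, 'qpos': array([-0.1689,  0.1604,  1.4223, -0.0003,  1.5597, -1.428 ]), 'qvel': array([-0.0123,  0.0024, -0.0044,  0.0028, -0.0017,  0.0032]), 'effort': array([  0.7511, -42.6987, -35.8816,   0.0351,   0.0082,  -0.0011]), 'eef_pos': array([ 0.5495, -0.0563,  0.3357]), 'eef_rot': array([ 0.1552,  0.9879, -0.0001, -0.0004]), 'force': array([-0.2068, -0.2332, -1.7803]), 'moment': array([-0.0006, -0.0201,  0.0114]), 'finger_force': 78.54517936706543, 'finger_gap': 0.1518699838192269}
[509.1811 150.4473] [500.679  247.4809] [850.6744 179.4624]
```

View pics/w2.png

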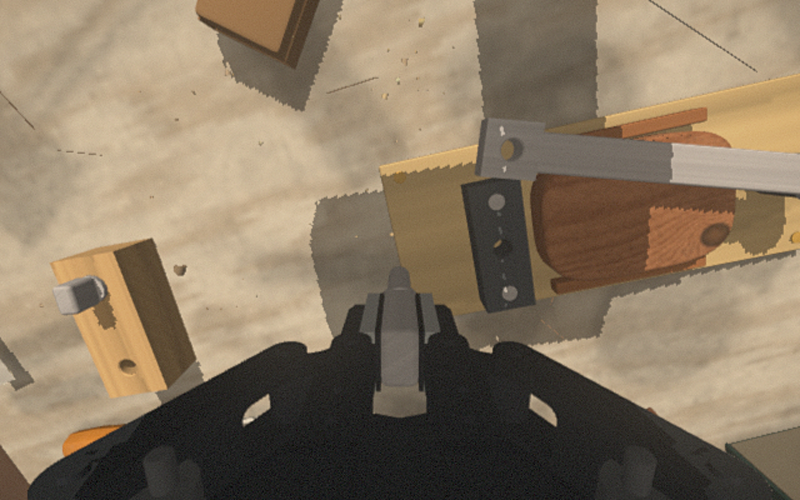

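The pin is held upright with its tip at about (398,270). The eye is at about (512,149) and the keeper hole at about (504,246). I'll enlarge to refine both.

```bash
python3 - <<'E'
import cv2
im=cv2.imread('pics/w2.png');cv2.imwrite('pics/w2c.png',cv2.resize(im[110:320,370:570],(571,600),interpolation=cv2.INTER_CUBIC))
E
```

```text
(no output)
```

View pics/w2c.png

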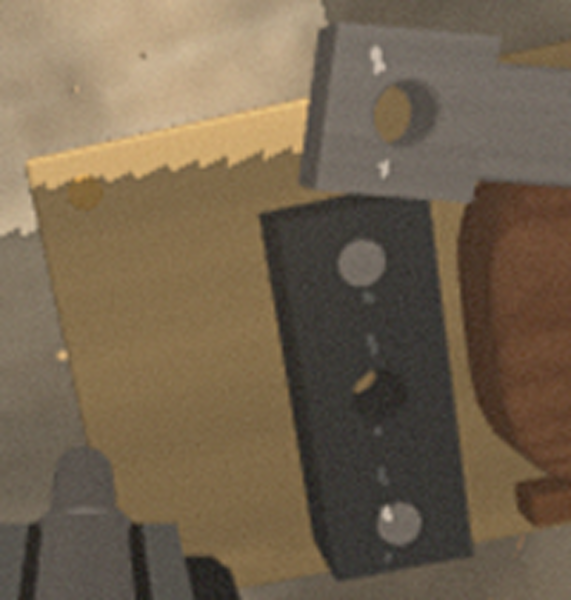

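Eye mouth centre in the crop is (405,112). Keeper hole is (380,393), screws (361,262) and (398,523), and the pin's tip is about (84,455).

```bash
python3 - <<'E'
from h import *
np.set_printoptions(precision=4,suppress=True)
c=np.load('w2.npy',allow_pickle=True).item()
k=600/210
W=lambda u,v,z:at(c,(u/k+370)/1.25,(v/k+110)/1.25,z)
print('eye',W(405,112,.065),'hole',W(380,393,.042),W(379.5,392.5,.043))
print('tip at',W(84,455,.3357-.2315), 'tip pred px',(proj(c,np.array([.5495,-.0563,.1042]))*1.25-[370,110])*k)
E
```

```text
eye [0.5064 0.0334 0.065 ] hole [0.5756 0.0176 0.042 ] [0.5751 0.0173 0.043 ]
tip at [ 0.5486 -0.0551  0.1042] tip pred px [ 79.7027 460.7629]
```

step_arm(
  plan=[
    [[0, 0, 0, -14, 30, 0, -1], [0, 0, 0, -15, 30, 0, -1], [0, 0, 0, -14, 29, -10, -1], [0, 0, 0, 0, 0, -16, -1], [0, 0, 0, 0, 0, 0, -1]],
  ],
)

```text
t: 6.4
eef_pos: [0.506, 0.0332, 0.308]
eef_rot: [0.155, 0.988, -0.0, -0.002]
force: [-0.1, 0.5, -1.8]
finger_gap: 0.151
finger_force: 78.6
```

step_arm(
  plan=[
    [[0, 0, 0, 0, 0, 0, -1], [0, 0, 0, 0, 0, 0, -1]],
  ],
)

```text
t: 6.6
eef_pos: [0.507, 0.0326, 0.311]
eef_rot: [0.156, 0.988, 0.0, 0.001]
force: [0.4, 0.5, -0.7]
finger_gap: 0.151
finger_force: 78.6
```

step_arm(
  plan=[
    [[0, 0, 0, 0, 0, -5, -1], [0, 0, 0, 0, 0, -4, -1], [0, 0, 0, 0, 0, -3, -1], [0, 0, 0, 0, 0, -2, -1], [0, 0, 0, 0, 0, -1, -1]],
  ],
)

```text
t: 7.1
eef_pos: [0.5065, 0.0335, 0.2948]
eef_rot: [0.155, 0.988, 0.0, -0.0]
force: [-0.3, -0.5, -1.6]
finger_gap: 0.154
finger_force: 78.6
```

step_arm(
  plan=[
    [[0, 0, 0, 0, 0, -1, -1], [0, 0, 0, 0, 0, -1, -1], [0, 0, 0, 0, 0, 0, -1]],
  ],
)

```text
t: 7.4
eef_pos: [0.5065, 0.0335, 0.2931]
eef_rot: [0.155, 0.988, 0.0, -0.0]
force: [-0.3, -0.3, -2.3]
finger_gap: 0.148
finger_force: 78.6
```

Tip is about 3 mm into the mouth with no contact, so I'll continue down.

step_arm(
  plan=[
    [[0, 0, 0, 0, 0, -1, -1], [0, 0, 0, 0, 0, -1, -1], [0, 0, 0, 0, 0, -1, -1], [0, 0, 0, 0, 0, 0, -1]],
  ],
)

```text
t: 7.8
eef_pos: [0.5065, 0.0335, 0.29]
eef_rot: [0.155, 0.988, 0.0, -0.0]
force: [-0.8, -0.6, -1.5]
finger_gap: 0.147
finger_force: 78.6
```

step_arm(
  plan=[
    [[0, 0, 0, 0, 0, -2, -1], [0, 0, 0, 0, 0, -2, -1], [0, 0, 0, 0, 0, -2, -1], [0, 0, 0, 0, 0, 0, -1]],
  ],
)

```text
t: 8.2
eef_pos: [0.5064, 0.0335, 0.2837]
eef_rot: [0.155, 0.988, 0.0, -0.0]
force: [0.4, -0.1, -1.6]
finger_gap: 0.152
finger_force: 78.6
```

step_arm(
  plan=[
    [[0, 0, 0, 6.5, -2.6, 0, -1], [0, 0, 0, 6.5, -2.4, 0, -1], [0, 0, 0, 6.9, -2.2, 0, -1], [0, 0, 0, 6.9, -2.1, 0, -1], [0, 0, 0, 0, 0, 0, -1]],
  ],
)

```text
t: 8.7
eef_pos: [0.5342, 0.0238, 0.2842]
eef_rot: [0.155, 0.988, 0.0, 0.0]
force: [-0.5, 0.4, -1.1]
finger_gap: 0.155
finger_force: 78.5
```

step_arm(
  plan=[
    [[0, 0, 0, 6.9, -1.7, 0, -1], [0, 0, 0, 7, -1.6, 0, -1], [0, 0, 0, 7, -1.3, 0, -1], [0, 0, 0, 7, -1.1, 0, -1], [0, 0, 0, 0, 0, 0, -1]],
  ],
)

```text
t: 9.2
eef_pos: [0.562, 0.0183, 0.2841]
eef_rot: [0.155, 0.988, -0.0, 0.0]
force: [0.0, -0.3, -1.5]
finger_gap: 0.15
finger_force: 78.5
```

step_arm(
  plan=[
    [[0, 0, 0, 6.9, -0.8, 0, -1], [0, 0, 0, 6, -0.5, 0, -1], [0, 0, 0, 0, 0, 0, -1], [0, 0, 0, 0, 0, 0, -1]],
  ],
)

```text
t: 9.6
eef_pos: [0.5742, 0.0172, 0.2841]
eef_rot: [0.155, 0.988, 0.0, 0.0]
force: [0.8, 0.0, -1.7]
finger_gap: 0.15
finger_force: 78.5
```

step_arm(
  plan=[
    [[0, 0, 0, 0, 0, -3, -1], [0, 0, 0, 0, 0, -3, -1], [0, 0, 0, 0, 0, -2, -1], [0, 0, 0, 0, 0, -1, -1], [0, 0, 0, 0, 0, 0, -1]],
  ],
)

```text
t: 10.1
eef_pos: [0.5741, 0.0172, 0.2749]
eef_rot: [0.155, 0.988, 0.0, -0.0]
force: [-0.5, -0.0, -0.4]
finger_gap: 0.15
finger_force: 78.5
```

step_arm(
  plan=[
    [[0, 0, 0, 0, 0, -0.7, -1], [0, 0, 0, 0, 0, -0.7, -1], [0, 0, 0, 0, 0, -0.7, -1], [0, 0, 0, 0, 0, 0, -1]],
  ],
)

```text
t: 10.5
eef_pos: [0.5741, 0.0172, 0.2729]
eef_rot: [0.155, 0.988, 0.0, -0.0]
force: [0.3, 0.4, -1.3]
finger_gap: 0.152
finger_force: 78.5
```

Tip is at about 41.4 mm with no contact yet. I'll probe in small steps.

step_arm(
  plan=[
    [[0, 0, 0, 0, 0, -0.7, -1], [0, 0, 0, 0, 0, -0.7, -1], [0, 0, 0, 0, 0, 0, -1]],
  ],
)

```text
t: 10.8
eef_pos: [0.5741, 0.0172, 0.2715]
eef_rot: [0.155, 0.988, 0.0, -0.0]
force: [-0.3, 1.2, -0.6]
finger_gap: 0.148
finger_force: 78.5
```

step_arm(
  plan=[
    [[0, 0, 0, 0, 0, -0.7, -1], [0, 0, 0, 0, 0, -0.7, -1], [0, 0, 0, 0, 0, 0, -1]],
  ],
)

```text
t: 11.1
eef_pos: [0.5741, 0.0172, 0.2701]
eef_rot: [0.155, 0.988, 0.0, -0.0]
force: [-0.4, -0.7, -0.9]
finger_gap: 0.155
finger_force: 78.5
```

step_arm(
  plan=[
    [[0, 0, 0, 0, 0, -0.7, -1], [0, 0, 0, 0, 0, -0.7, -1], [0, 0, 0, 0, 0, 0, -1]],
  ],
)

```text
t: 11.4
eef_pos: [0.5741, 0.0172, 0.2687]
eef_rot: [0.155, 0.988, 0.0, -0.0]
force: [0.3, 0.1, -1.4]
finger_gap: 0.152
finger_force: 78.5
```

Tip is 5 mm below the keeper's top with no force, so it dropped into the hole. Pushing home now.

step_arm(
  plan=[
    [[0, 0, 0, 0, 0, -1, -1], [0, 0, 0, 0, 0, -1, -1], [0, 0, 0, 0, 0, -1, -1], [0, 0, 0, 0, 0, 0, -1]],
  ],
)

```text
t: 11.8
eef_pos: [0.5741, 0.0172, 0.2656]
eef_rot: [0.155, 0.988, 0.0, -0.0]
force: [0.6, -0.1, -0.6]
finger_gap: 0.156
finger_force: 78.5
```

step_arm(
  plan=[
    [[0, 0, 0, 0, 0, -1.5, -1], [0, 0, 0, 0, 0, -1.5, -1], [0, 0, 0, 0, 0, -1.5, -1], [0, 0, 0, 0, 0, 0, -1]],
  ],
)

```text
t: 12.2
eef_pos: [0.574, 0.0172, 0.261]
eef_rot: [0.155, 0.988, 0.0, -0.0]
force: [1.1, -1.0, -1.6]
finger_gap: 0.151
finger_force: 78.5
```

step_arm(
  plan=[
    [[0, 0, 0, 0, 0, -1.5, -1], [0, 0, 0, 0, 0, -1.5, -1], [0, 0, 0, 0, 0, -1.5, -1], [0, 0, 0, 0, 0, 0, -1]],
  ],
)

```text
t: 12.6
eef_pos: [0.5741, 0.0172, 0.2565]
eef_rot: [0.155, 0.988, 0.0, -0.0]
force: [0.2, -0.2, -2.0]
finger_gap: 0.158
finger_force: 78.5
```

step_arm(
  plan=[
    [[0, 0, 0, 0, 0, -1.5, -1], [0, 0, 0, 0, 0, -1.5, -1], [0, 0, 0, 0, 0, 0, -1]],
  ],
)

```text
t: 12.9
eef_pos: [0.5741, 0.0172, 0.2536]
eef_rot: [0.155, 0.988, 0.0, -0.0]
force: [-0.2, -0.4, -0.4]
finger_gap: 0.151
finger_force: 78.5
```

Expected to seat at TCP z of about 0.2505. I'll go down 0.5–0.7 mm at a time and watch the force.

step_arm(
  plan=[
    [[0, 0, 0, 0, 0, -0.7, -1], [0, 0, 0, 0, 0, -0.7, -1], [0, 0, 0, 0, 0, -0.6, -1], [0, 0, 0, 0, 0, 0, -1]],
  ],
)

```text
t: 13.3
eef_pos: [0.5741, 0.0172, 0.2517]
eef_rot: [0.155, 0.988, 0.0, -0.0]
force: [0.1, -0.2, -1.6]
finger_gap: 0.152
finger_force: 78.5
```

step_arm(
  plan=[
    [[0, 0, 0, 0, 0, -0.5, -1], [0, 0, 0, 0, 0, 0, -1]],
  ],
)

```text
t: 13.5
eef_pos: [0.5741, 0.0172, 0.2513]
eef_rot: [0.155, 0.988, 0.0, -0.0]
force: [-0.2, 0.4, -1.1]
finger_gap: 0.149
finger_force: 78.5
```

step_arm(
  plan=[
    [[0, 0, 0, 0, 0, -0.4, -1], [0, 0, 0, 0, 0, 0, -1]],
  ],
)

```text
t: 13.7
eef_pos: [0.5741, 0.0172, 0.2509]
eef_rot: [0.155, 0.988, 0.0, -0.0]
force: [-0.3, 0.1, -1.2]
finger_gap: 0.151
finger_force: 78.5
```

step_arm(
  plan=[
    [[0, 0, 0, 0, 0, -0.3, -1], [0, 0, 0, 0, 0, 0, -1]],
  ],
)

```text
t: 13.9
eef_pos: [0.5741, 0.0172, 0.2506]
eef_rot: [0.155, 0.988, 0.0, 0.0]
force: [0.7, -0.0, -0.5]
finger_gap: 0.155
finger_force: 78.5
```

step_arm(
  plan=[
    [[0, 0, 0, 0, 0, -0.3, -1], [0, 0, 0, 0, 0, 0, -1]],
  ],
)

```text
t: 14.1
eef_pos: [0.5742, 0.0172, 0.2506]
eef_rot: [0.155, 0.988, 0.0, 0.0]
force: [-1.3, 0.3, -0.6]
finger_gap: 0.151
finger_force: 78.6
```

step_arm(
  plan=[
    [[0, 0, 0, 0, 0, -0.3, -1], [0, 0, 0, 0, 0, 0, -1]],
  ],
)

```text
t: 14.3
eef_pos: [0.5742, 0.0172, 0.2505]
eef_rot: [0.155, 0.988, 0.0, 0.0]
force: [-1.4, 0.1, 2.0]
finger_gap: 0.149
finger_force: 78.8
```

step_arm(
  plan=[
    [[0, 0, 0, 0, 0, -0.3, -1], [0, 0, 0, 0, 0, 0, -1]],
  ],
)

```text
t: 14.5
eef_pos: [0.5743, 0.0172, 0.2505]
eef_rot: [0.155, 0.988, 0.0, 0.001]
force: [0.0, -0.6, 4.6]
finger_gap: 0.149
finger_force: 79.2
```

step_arm(
  plan=[
    [[0, 0, 0, 0, 0, -0.4, -1], [0, 0, 0, 0, 0, 0, -1], [0, 0, 0, 0, 0, 0, -1]],
  ],
)

```text
t: 14.8
eef_pos: [0.5744, 0.0172, 0.2504]
eef_rot: [0.155, 0.988, 0.0, 0.001]
force: [-0.5, -0.3, 6.8]
finger_gap: 0.151
finger_force: 79.7
```

step_arm(
  plan=[
    [[0, 0, 0, 0, 0, -0.4, -1], [0, 0, 0, 0, 0, 0, -1], [0, 0, 0, 0, 0, 0, -1]],
  ],
)

```text
t: 15.1
eef_pos: [0.5746, 0.0172, 0.2504]
eef_rot: [0.155, 0.988, 0.0, 0.001]
force: [-0.7, -0.7, 7.9]
finger_gap: 0.151
finger_force: 79.8
```

step_arm(
  plan=[
    [[0, 0, 0, 0, 0, 1.2, -1], [0, 0, 0, 0, 0, 0, 0], [0, 0, 0, 0, 0, 0, 0], [0, 0, 0, 0, 0, 0, 0], [0, 0, 0, 0, 0, 0, 0]],
  ],
)

```text
t: 15.6
eef_pos: [0.574, 0.0172, 0.2498]
eef_rot: [0.155, 0.988, 0.0, -0.0]
force: [0.1, -0.3, 0.5]
finger_gap: 0.5
finger_force: 0.0
```

step_arm(
  plan=[
    [[0, 0, 0, 0, 0, 5, 0], [0, 0, 0, 0, 0, 15, 0], [0, 0, 0, 0, 0, 30, 0], [0, 0, 0, 0, 0, 40, 0], [0, 0, 0, 0, 0, 10, 0]],
  ],
)

```text
t: 16.1
eef_pos: [0.5745, 0.0172, 0.3571]
eef_rot: [0.155, 0.988, 0.001, 0.005]
force: [0.7, 0.3, 0.9]
finger_gap: 0.501
finger_force: 0.0
```

step_arm(
  plan=[
    [[0, 0, 0, -20, -20, 0, 0], [0, 0, 0, -20, -20, 0, 0], [0, 0, 0, 0, 0, 0, 0], [0, 0, 0, 0, 0, 0, 0]],
  ],
)

```text
t: 16.5
eef_pos: [0.534, -0.0229, 0.3511]
eef_rot: [0.155, 0.988, 0.0, 0.001]
force: [0.1, 0.5, 0.3]
finger_gap: 0.5
finger_force: 0.0
```

```bash
python3 - <<'E'
from h import *
a=cv2.cvtColor(optics.camera('wrist'),cv2.COLOR_RGB2BGR)[40:340,200:600]
b=cv2.cvtColor(optics.camera('side'),cv2.COLOR_RGB2BGR)[110:230,270:400]
cv2.imwrite('pics/f.png',np.hstack([a,cv2.resize(b,(325,300))]))
E
```

```text
(no output)
```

View pics/f.png

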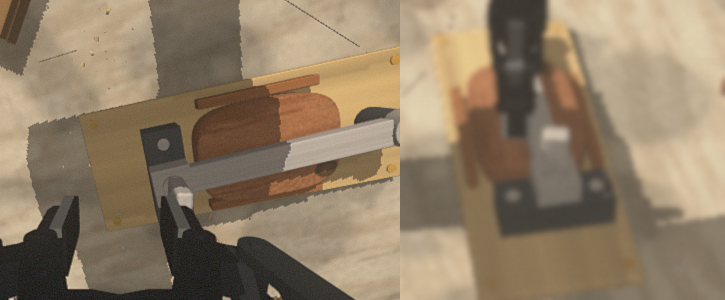

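The picture shows the bar across the blank over the keeper, with the pin standing upright in the eye at about (180,190). The gripper is clear.

```bash
python3 -c "
from cell import bot;print(bot.sign_off())"
```

```text
the job is handed in; nothing more can be done
None
```

The bar is locked across the blank: the long pin went through the bar and the keeper and is seated with its flange on the bar, the gripper has let go, the short pin is still in the rack, and the job was handed in at about 17 s with no measured push above about 8 N.

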